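Slide the parts cabinet's rear door behind its neighbour and park it

TASK

Open the left bay of the parts cabinet: lift the blue-framed door out of its closed notch, slide it to the right behind the red-framed door, and leave it dropped fully down in the parking notch of its track. The parking notch is hidden and sits somewhere else each time, so feel for it. Leave the red door and everything standing around where they are.

Things in the scene. Friction and masses are not known exactly. Their poses are not given: they have to be found in the camera images.
- cabinet: Fixed grey parts cabinet, 600 mm wide (its y), 228 mm deep (its x). Origin on the table under its centre; x points to its back, away from the robot, y to the left seen from the robot; yaw varies. Top board at z = 185 mm, side walls and front guide strips to 200 mm. Two clear bypass doors run in a double track at its front: red-framed front door at the right, blue-framed rear door at the left.
- rear_handle (a point): Centre of the blue (rear) door handle: black bar 14 x 14 mm thick, 90 mm long along cabinet y, on two 10 mm posts 35 mm either side of its centre. It stands above the door's top edge, bar centre 41 mm over that edge (34 mm gap under the bar) and 246 mm above the table when the door is down. Grasp it from above, fingers in front and behind, or push its ends.
- rear_slide (a joint): Travel of the blue door to the right (cabinet -y), m: 0 closed, end stop 0.25. At 0 its roller sits in the closed notch (2.5 mm play): it slides only once lifted over 10 mm. It then runs on a rail, 2 to 5 N of drag. The hidden parking notch (6 mm play each way) is centred anywhere from 0.11 to 0.19: pushed slowly (under 60 mm/s) the door drops in by its weight and stops hard.
- rear_lift (a joint): Height of the blue door, m: 0 = let down in a notch, about 0.010 = roller on the rail between the notches, 0.022 = upper limit. The door weighs 0.4 to 0.9 kg and sinks under its own weight when let go.
- door_middle (a point): Middle of the blue door's top edge, 205 mm above the table when down, 50 mm right of the handle's centre; moves with the door. Door 300 mm wide, 12 mm thick, 165 mm high, its mid-thickness at cabinet x = -55 mm.
- front_handle (a point): Centre of the red (front) door's handle, the same bar at the same height, 40 mm nearer the robot (cabinet x = -95 mm). The red door is the same size; it slides easily (about 3 N) and must be left where it is. The two bars stay at least 60 mm apart end to end while the blue door is short of or in its parking notch.
- pump_white: Bystander, to be left alone: white pump with blue cap, 100 mm across, 139 mm tall; origin at its underside.
- pump_red: Bystander, to be left alone: red pump with black cap, 100 mm across, 139 mm tall; origin at its underside.
- pump_grey: Bystander, to be left alone: grey pump with black cap, 90 mm across, 125 mm tall; origin at its underside.
- multimeter: Bystander, to be left alone: yellow multimeter lying flat on the cabinet's top, 170 x 85 mm, 46 mm high; origin at its underside.
- screwdriver: Bystander, to be left alone: screwdriver lying on the table.
- fittings_jar: Bystander, to be left alone: small jar with a red lid, 48 mm across, 45 mm tall, on the table; origin at its underside.
- tape_roll: Bystander, to be left alone: black tape roll, 76 mm across, 20 mm high, lying on the cabinet's top; origin at its underside.

How it is judged (in metres and radians):
On the way, in this order (a step that is already met when the one before it is completed fails the run):
1. the blue door is out of its closed notch and slid at least 25 mm to the right (value of joint rear_slide above 0.025 m), for 0.1 s.
2. the blue door is behind its neighbour and has dropped into the parking notch (value of joint rear_slide above 0.09 m and value of joint rear_lift below 0.003 m), for 0.2 s.
At the end, for the whole second after the job is handed in: The blue door has been slid more than 90 mm to the right and is let down in the parking notch (lift under 3 mm; on the rail it would be about 10 mm), at rest, and the red door is within 15 mm of where it stood (all of step 2 and velocity of joint rear_slide between -0.01 and 0.01 m/s and distance of front_handle from where it was at the start of the episode below 0.015 m); the robot touches nothing.
It fails at once if the red door is shifted by more than 25 mm (distance of front_handle from where it was at the start of the episode above 0.025 m).
It fails at once if something standing around is shifted by more than 30 mm (distance of any of pump_white, pump_red, pump_grey, multimeter, screwdriver, fittings_jar, tape_roll from where it was at the start of the episode above 0.03 m).
It also fails if it takes over 58 s, if anything falls off the work surface, if the arm or the gripper's body presses on something with over 40 N, if the wrist force passes 120 N, or if a joint passes its speed limit or range.

ROBOT

A 7-joint arm with a two-finger parallel gripper is mounted at the origin on the work surface. World frame = base frame: x ahead of the robot, y to its left, z up, the work surface at z = 0. Lengths are in mm, angles in rad, forces in N, time in s.
With the tool pointing down it reaches from about 400 to 925 mm from the base axis. Payload 5.6 kg.
Tool frame: the origin (TCP) lies at the very end of the fingers, on their centre line; the grasp point (between the pads) lies 19 mm behind it; z points along the fingers, y is the line along which they close (so a half turn about z gives the same grasp; the last joint's range is limited). The gripper opens to 85 mm and grips with 20 to 120 N. Pads are 22 mm wide; open, the fingers measure 114 mm over their backs; the gripper's body (76 mm by 85 mm) begins 54 mm behind the grasp point. The pads swing forward as they close: fully open they stand 13 mm farther back than shut.
Start: joints at [1.267, 0.468, -0.012, 1.603, 0.006, 1.071, -0.056], TCP at [167.563, -628.037, 231.29] pointing down, gripper open.
Joint ranges: [-2.53, 2.53], [-0.31, 2.02], [-1.57, 1.55], [0.28, 2.44], [-1.29, 4.43], [0.15, 1.84], [-2.92, 2.92]. Speed limits (rad/s): [2.57, 2.57, 3.14, 3.14, 3.14, 3.14, 3.14].

INTERFACE

Orientations are given as a rotation vector (axis times angle).
In Python, from bench import readout, optics, sign_off gives the robot as it stands.
- The arm moves only by the shell command python3 -m handwheel 'ROWS' [FORCE]. ROWS is JSON, a list of rows, each a list of 7 numbers: the turn, a rotation vector about the tool's x, y, z in degrees, then the shift along the tool's x, y, z in mm, then the opening, from -1 (shut) to 1 (fully open). In form: [[wx, wy, wz, x, y, z, grip], ...]. A call has 1 to 8 rows; each row is the pose to reach, as a shift and turn from the pose commanded when the call began, along the tool's axes at that moment; what a row does not reach only later rows make up. A row lasts 1/8 s, in which the tool goes at most 62.5 mm and 10.7 degrees, less where a joint would pass 70% of its speed; a pose out of reach is approached as far as the arm can. A call with a gripper value outside its range is refused whole. The fingers move at their own pace and stop on an object; FORCE is the grip in N (left out, the last holds). Time passes only in rows, so rows that repeat a pose let the fingers close. It gives the time, the measured TCP pose, the force, the opening and the grip force at its end, in the units of the state.
- readout.state(): the state, without advancing time (a new reading comes with each control period).
- optics.grab_frame(name): name is "scene" or "top" or "wrist"; returns a dict with "image" (400x640x3 uint8, red, green, blue), "range_z" (400x640 float32, mm along the optical axis (not along the pixel's ray), 0 where there is no reading), "fx", "fy", "cx", "cy" (pixels), "k1" (the pictures are not rectified: a ray, as slopes to the right and down, at radius r is drawn at 1 + k1 r^2 times it, then the intrinsics apply), "world_from_camera" (4x4, takes a point from camera to world coordinates). Camera axes: x right, y up, looking along -z (the intrinsics and any distortion apply to the point x, -y, -z); pixel columns grow to the right and rows downward; lengths in mm; the calibration is good to about 2 mm. A picture is of the moment at which its call begins.
- sign_off(): hands the job in; it is judged then, once.
The state is a dict: "t": time; "qpos": joint angles; "qd": joint speeds; "effort": joint torques, N m; "ee_pos": TCP position; "eef_rot": TCP orientation; "wrist_force": force on the tool from outside, world axes, zero at the start; "wrist_torque": the same for the moment, N m; "finger_gap": opening from 0.0 (shut) to 1.0 (fully open); "grasp_force": force on a finger pad.
Only numpy, scipy, OpenCV 4.12 (cv2) and the standard library are available. Lean on these libraries where they do the work, as an engineer would, in place of code of your own. Each camera call takes 0.05 s, during which the arm holds its last target. There are 200 camera calls.

## Working session

There is one attempt and no reset: what is moved stays moved. The work goes in short steps, Python scripts to look and compute and a shell command to move; the robot and the scene stay as the last step left them, time stands still between calls to the robot, and variables do not carry over. Pictures are saved under pics/ and viewed, at most 10 in all, crops included, and the job is handed in when it is done.

```bash
mkdir -p pics
cat > h.py <<'E'
import numpy as np, cv2
from bench import readout, optics
def grab(n):
    f=optics.grab_frame(n); return f
def cloud(f):
    h,w=f["range_z"].shape
    u,v=np.meshgrid(np.arange(w),np.arange(h))
    K=np.array([[f["fx"],0,f["cx"]],[0,f["fy"],f["cy"]],[0,0,1.]])
    p=cv2.undistortPoints(np.stack([u,v],-1).reshape(-1,1,2).astype(np.float64),K,np.array([f["k1"],0,0,0.])).reshape(h,w,2)
    z=f["range_z"].astype(float)
    c=np.stack([p[...,0]*z,-p[...,1]*z,-z,np.ones_like(z)],-1)
    P=c@np.array(f["world_from_camera"]).T
    P=P[...,:3]; P[z==0]=np.nan
    return P
E
python3 - <<'E'
from h import *
print(readout.state())
for n in ("scene","top"):
    f=grab(n); cv2.imwrite(f"pics/{n}0.png",f["image"][...,::-1]); np.savez(f"{n}0.npz",**f)
    print(n,f["fx"],f["k1"],np.round(f["world_from_camera"],2).tolist())
E
```

```text
{'t': 0.0, 'qpos': array([ 1.26698889,  0.46838206, -0.01160016,  1.60363735,  0.00595557,
        1.07138871, -0.05631562]), 'qd': array([ 7.48214051e-04,  8.46310374e-04,  5.46043439e-04, -2.21500879e-03,
       -3.47127423e-04,  4.02697604e-05, -9.58872548e-04]), 'effort': array([ 4.32908737e-04, -5.32388127e+01,  2.15378118e-02, -2.51308358e+01,
        1.13823652e-02,  7.83494645e-03, -3.98303257e-05]), 'ee_pos': array([ 167.40824791, -627.49000317,  230.32946013]), 'eef_rot': array([-3.11320236e+00, -4.08126711e-01,  4.97855058e-04]), 'wrist_force': array([-0.61618996, -0.2919199 , -0.06004857]), 'wrist_torque': array([-0.04757985,  0.04650034,  0.01839359]), 'grasp_force': 0.0, 'finger_gap': 0.999527835828742}
scene 473.04494500712167 0.010242940456067511 [[-0.72, 0.66, -0.24, 276.16], [-0.7, -0.68, 0.24, 302.98], [-0.0, 0.33, 0.94, 1263.52], [0.0, 0.0, 0.0, 1.0]]
top 364.4429669977094 0.00842729085888869 [[0.02, 1.0, -0.08, 440.02], [-1.0, 0.02, -0.02, 15.33], [-0.02, 0.08, 1.0, 1281.56], [0.0, 0.0, 0.0, 1.0]]
```

View pics/scene0.png

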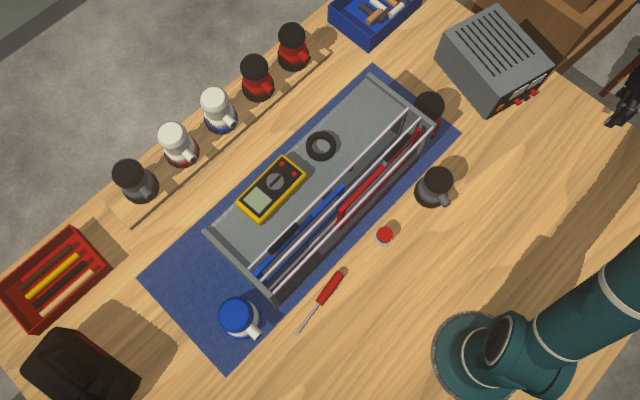

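View pics/top0.png

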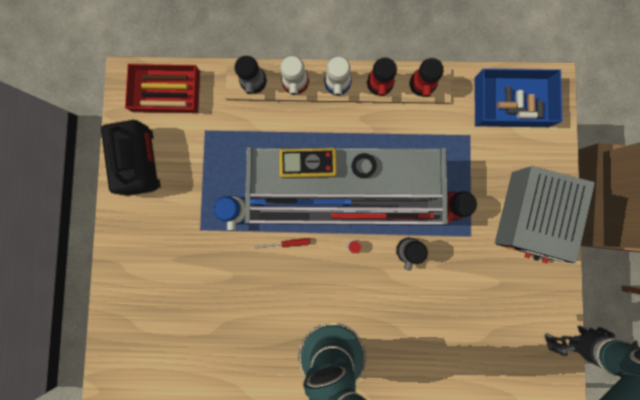

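The pictures show the cabinet with its tracks running at top-view rows 195–222. The blue door is on the left (top cols 250–350) and the red one on the right (330–435). The handles are dark bars, about (290,203) and (420,214). The meter, tape, pumps, screwdriver and jar stand around them. Next I measure the handle bars by height and colour.

Run:
```python
from h import *
for n in ("top","scene"):
    f=dict(np.load(n+"0.npz")); f={k:(v if v.ndim else float(v)) for k,v in f.items()}
    P=cloud(f); im=f["image"]
    def rep(name,m,mn=8):
        k,l,s,c=cv2.connectedComponentsWithStats(m.astype(np.uint8),connectivity=8)
        for i in range(1,k):
            if s[i,4]>=mn:
                Q=P[l==i]; r=cv2.minAreaRect(Q[:,:2].astype(np.float32))
                print(n,name,s[i,4],c[i].round(),np.median(Q,0).round(1),"rect",np.round(r[0],1),np.round(r[1],1),round(r[2],1),"z",Q[:,2].min().round(),Q[:,2].max().round())
    z=P[...,2]; reg=(P[...,0]>350)&(P[...,0]<950)&(abs(P[...,1])<420)
    rep("z>235",reg&(z>235)&(z<265))
    rep("z215-235",reg&(z>212)&(z<235))
    rep("board",reg&(abs(z-185)<5),100)
    rep("strip",reg&(abs(z-202)<6),20)
    hsv=cv2.cvtColor(im,cv2.COLOR_RGB2HSV); 
    rep("blue",reg&(hsv[...,0]>100)&(hsv[...,0]<125)&(hsv[...,1]>150)&(z>120),20)
    rep("red",reg&((hsv[...,0]<8)|(hsv[...,0]>172))&(hsv[...,1]>150)&(z>100),20)
    f2=cv2.resize(im[180:240,230:490] if n=="top" else im[80:320,200:460],None,fx=3 if n=="top" else 2.4,fy=3 if n=="top" else 2.4,interpolation=cv2.INTER_CUBIC)
    if n=="scene": cv2.imwrite("pics/scrop.png",f2[...,::-1])
```

```text
top z>235 173 [282. 200.] [513.3 152.1 250.6] rect [513.  154.3] [14.3 88. ] 0.9 z 238.0 257.0
top z>235 161 [402. 215.] [ 478.8 -187.1  251.5] rect [ 478.9 -188.1] [11.5 89. ] 1.3 z 243.0 257.0
top z215-235 1587 [308. 162.] [628.2  82.8 221.1] rect [630.   83.6] [ 84.7 167. ] 2.6 z 212.0 232.0
top board 6223 [355. 174.] [594.4 -88.8 183.8] rect [610.1 -29.3] [138.8 573.9] 1.1 z 180.0 190.0
top board 177 [364. 166.] [628.1 -84.7 184. ] rect [628.6 -84.7] [45.6 42.7] 0.8 z 180.0 190.0
top strip 638 [264. 199.] [500.7 249.  198.9] rect [562.7 142.8] [223.7 254.2] 0.4 z 196.0 207.0
top strip 1002 [396. 200.] [ 532.5 -224.1  198.8] rect [566.  -57.4] [224.  544.1] 1.3 z 196.0 205.0
top strip 304 [364. 165.] [627.2 -82.1 203.3] rect [626.2 -82.8] [72.2 74.6] 88.2 z 197.0 207.0
top strip 222 [325. 202.] [515.3  31.  203.1] rect [514.4  35.5] [ 11.9 157.7] 1.1 z 196.0 208.0
top strip 72 [324. 209.] [494.7  33.6 199. ] rect [495.   33.7] [  3.3 119.1] 1.2 z 196.0 203.0
top strip 44 [357. 208.] [497.1 -64.4 198.9] rect [497.2 -64.2] [ 3.2 65.2] 1.3 z 196.0 203.0
top strip 211 [359. 215.] [476
[... 2600 characters left out ...]
.0 z 120.0 146.0
scene red 54 [294.  49.] [ 928.1 -279.4  107. ] rect [ 931.1 -282.5] [51.7 14.5] 60.0 z 100.0 118.0
scene red 53 [256.  81.] [ 929.9 -127.4  106.1] rect [ 931.  -132.9] [50.8 14.4] 62.7 z 100.0 115.0
scene red 73 [415. 134.] [ 479.4 -263.1  203.4] rect [ 481.4 -273.1] [10.6 82.4] 4.9 z 146.0 208.0
scene red 53 [396. 155.] [ 476.2 -188.   203.5] rect [ 477.3 -187.8] [53.2  5. ] 89.8 z 194.0 208.0
scene red 20 [281. 163.] [655.   30.2 223.9] rect [655.7  30.1] [ 9.8 10.5] 75.8 z 220.0 226.0
scene red 400 [358. 192.] [477.5 -49.9 203.8] rect [478.8 -64.9] [ 13. 161.] 0.8 z 102.0 209.0
scene red 23 [294. 173.] [614.5  28.1 224.5] rect [614.3  27.9] [ 9.5 14.9] 45.0 z 222.0 229.0
```

View pics/scrop.png

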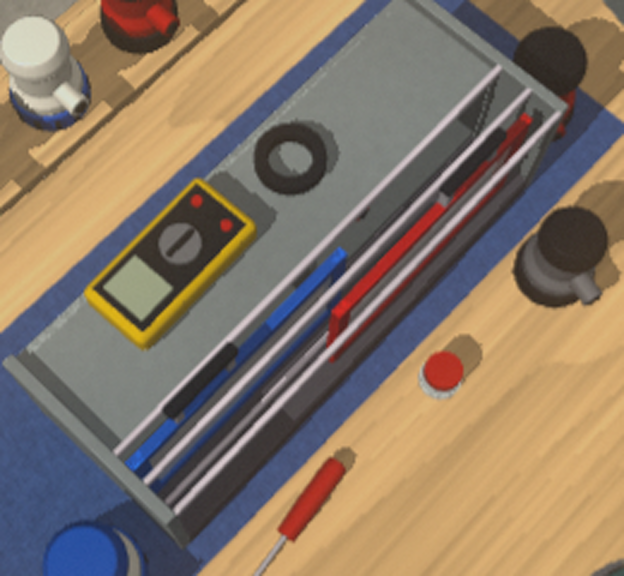

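Both views agree with the stated sizes: the bars are 14x90 mm with tops near 253 mm. That puts the blue handle at about (514.4, 157), the cabinet yaw at about 1.1°, and cabinet -y along (0.019, -1). First I raise the arm and swing it over.

```bash
cat >> h.py <<'E'
from scipy.spatial.transform import Rotation as R
def to(p,yaw_x=None):
    s=readout.state(); r=R.from_rotvec(s["eef_rot"])
    d=r.inv().apply(np.array(p,float)-s["ee_pos"]); w=np.zeros(3)
    if yaw_x is not None:
        a=np.radians(yaw_x); g=R.from_matrix(np.array([[np.cos(a),np.sin(a),0],[np.sin(a),-np.cos(a),0],[0,0,-1]]).T)
        w=np.degrees((r.inv()*g).as_rotvec())
    print("t",s["t"],"pos",s["ee_pos"].round(1),"turn",w.round(2),"shift",d.round(1),"F",s["wrist_force"].round(1),"gap",round(s["finger_gap"],3),"gf",s["grasp_force"],"q",s["qpos"].round(2))
E
python3 -m handwheel '[[0,0,-5,50,-20,-30,1],[0,0,-10,105,-45,-60,1],[0,0,-15,162,-70,-90,1],[0,0,-20,220,-93,-100,1],[0,0,-25,278,-117,-100,1],[0,0,-30,337,-140,-100,1],[0,0,-35,396,-163,-100,1],[0,0,-40,454,-186,-100,1]]'
python3 -c "
from h import *
to([514.4,157,330],91.1)"
```

```text
t: 1.1
ee_pos: [548.6, -338.0, 330.9]
eef_rot: [-2.785, -1.452, 0.001]
wrist_force: [-0.0, -0.1, 0.1]
finger_gap: 0.995
grasp_force: 0.0
t 1.1 pos [ 548.6 -338.   330.9] turn [-3.000e-02  1.000e-02 -3.602e+01] shift [ 386.3 -311.4    1. ] F [-0.  -0.1  0.1] gap 0.995 gf 0.0 q [ 0.73  0.41 -0.31  1.48  0.13  1.27 -0.21]
```

```bash
python3 -m handwheel '[[0,0,-5,48,-39,0,1],[0,0,-10,96,-78,0,1],[0,0,-15,145,-117,0,1],[0,0,-20,193,-156,0,1],[0,0,-25,241,-195,0,1],[0,0,-30,290,-234,0,1],[0,0,-36,338,-273,0,1],[0,0,-36,386,-311,0,1]]'
python3 -m handwheel '[[0,0,0,0,0,0,1],[0,0,0,0,0,0,1]]' >/dev/null
python3 - <<'E'
from h import *
to([514.4,157,227],91.1)
f=grab("wrist"); cv2.imwrite("pics/w1.png",f["image"][...,::-1])
P=cloud(f); z=P[...,2]
m=(z>240)&(z<262)&(abs(P[...,0]-514)<40)&(abs(P[...,1]-157)<90)
Q=P[m]; print(len(Q)); r=cv2.minAreaRect(Q[:,:2].astype(np.float32)); print(r,np.median(Q,0))
E
```

```text
t: 2.1
ee_pos: [514.2, 157.0, 331.2]
eef_rot: [2.203, 2.24, -0.0]
wrist_force: [0.5, -0.8, 0.9]
finger_gap: 0.998
grasp_force: 0.0
t 2.35 pos [514.6 154.7 330.8] turn [-0.05  0.05 -0.16] shift [ 2.400e+00 -1.000e-01  1.038e+02] F [-0.3  0.2 -0.6] gap 1.001 gf 0.0 q [ 0.21  0.26 -0.67  1.72  0.17  1.22 -0.49]
2666
((514.2879638671875, 157.67459106445312), (13.973140716552734, 89.78791809082031), 0.7131439447402954) [514.2520865  163.26085891 252.22730105]
```

View pics/w1.png

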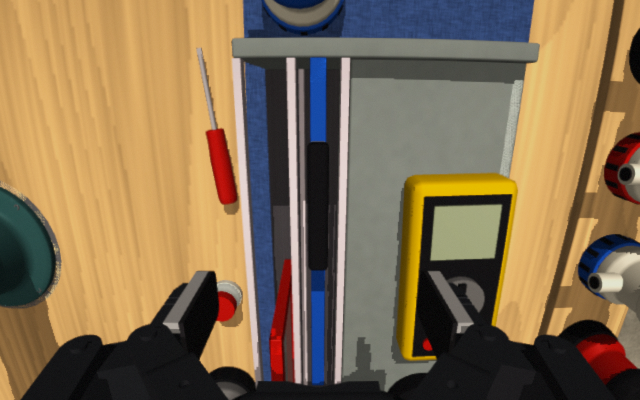

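The wrist view shows the blue bar between the fingers, at cols 308–328 and rows 142–270. It measures (514.3, 157.7), which agrees. Next I descend and grip.

```bash
python3 -m handwheel '[[0,0,0,1,0,25,1],[0,0,0,2,0,50,1],[0,0,0,2,0,72,1],[0,0,0,2,0,90,1],[0,0,0,2,0,100,1],[0,0,0,2,0,104,1],[0,0,0,2,0,104,1]]'
python3 -m handwheel '[[0,0,0,0,0,0,0.2],[0,0,0,0,0,0,0],[0,0,0,0,0,0,-0.5],[0,0,0,0,0,0,-1],[0,0,0,0,0,0,-1],[0,0,0,0,0,0,-1],[0,0,0,0,0,0,-1],[0,0,0,0,0,0,-1]]' 50
```

```text
t: 3.28
ee_pos: [514.8, 157.4, 227.5]
eef_rot: [2.203, 2.239, 0.001]
wrist_force: [0.5, -0.4, -0.1]
finger_gap: 1.003
grasp_force: 0.0
t: 4.28
ee_pos: [514.7, 157.4, 227.4]
eef_rot: [2.203, 2.24, 0.0]
wrist_force: [-0.1, 0.8, 2.8]
finger_gap: 0.154
grasp_force: 51.7
```

```bash
python3 -m handwheel '[[0,0,0,0,0,-4,-1],[0,0,0,0,0,-8,-1],[0,0,0,0,0,-12,-1],[0,0,0,0,0,-15,-1],[0,0,0,0,0,-15,-1],[0,0,0,0,0,-15,-1]]'
```

```text
t: 5.03
ee_pos: [514.4, 157.1, 242.1]
eef_rot: [-2.203, -2.239, 0.001]
wrist_force: [0.4, -2.7, -8.9]
finger_gap: 0.154
grasp_force: 50.3
```

Lifted, carrying about 9 N. Next I slide it right (tool -x) while it is lifted.

```bash
python3 -m handwheel '[[0,0,0,-5,0,0,-1],[0,0,0,-15,0,0,-1],[0,0,0,-26,0,0,-1],[0,0,0,-38,0,0,-1],[0,0,0,-50,0,0,-1],[0,0,0,-62,0,0,-1],[0,0,0,-74,0,0,-1],[0,0,0,-82,0,0,-1]]'
python3 -m handwheel '[[0,0,0,-4,0,2,-1],[0,0,0,-6,0,4,-1],[0,0,0,-6,0,5,-1],[0,0,0,-6,0,5,-1]]'
```

```text
t: 6.02
ee_pos: [515.9, 74.0, 242.2]
eef_rot: [2.204, 2.238, -0.001]
wrist_force: [-0.3, 2.2, -8.3]
finger_gap: 0.151
grasp_force: 50.3
t: 6.52
ee_pos: [516.3, 69.5, 237.6]
eef_rot: [2.202, 2.24, 0.0]
wrist_force: [-0.6, -0.5, -4.0]
finger_gap: 0.152
grasp_force: 50.9
```

```bash
python3 -m handwheel '[[0,0,0,0,0,2,-1],[0,0,0,-2,0,3,-1],[0,0,0,-5,0,3,-1],[0,0,0,-8,0,3,-1],[0,0,0,-11,0,3,-1],[0,0,0,-14,0,3,-1],[0,0,0,-17,0,3,-1],[0,0,0,-20,0,3,-1]]' 25
python3 -m handwheel '[[0,0,0,-3,0,0,-1],[0,0,0,-6,0,0,-1],[0,0,0,-9,0,0,-1],[0,0,0,-12,0,0,-1]]'
```

```text
t: 7.52
ee_pos: [519.4, 55.3, 239.1]
eef_rot: [2.198, 2.242, 0.018]
wrist_force: [-2.8, 10.7, 19.8]
finger_gap: 0.153
grasp_force: 54.8
t: 8.02
ee_pos: [520.3, 45.0, 239.9]
eef_rot: [2.197, 2.243, 0.022]
wrist_force: [-3.8, 14.5, 22.3]
finger_gap: 0.152
grasp_force: 55.9
```

```bash
python3 -m handwheel '[[0,0,0,0,0,-2,-1],[0,0,0,0,0,-3,-1],[0,0,0,0,0,-3,-1]]' 25
python3 - <<'E'
from h import *
s=readout.state(); print(R.from_rotvec(s["eef_rot"]).as_matrix().round(3), s["wrist_torque"])
for n in ("top","scene"):
    f=grab(n); P=cloud(f); z=P[...,2]; hsv=cv2.cvtColor(f["image"],cv2.COLOR_RGB2HSV)
    m=(hsv[...,0]>100)&(hsv[...,0]<125)&(hsv[...,1]>150)&(z>190)&(z<225)&(abs(P[...,0]-515)<15)
    Q=P[m]; print(n,len(Q),Q[:,1].min(),Q[:,1].max(),np.median(Q[:,2]))
    for lo,hi in((-100,-60),(-60,0),(100,140),(140,220)):
        q=Q[(Q[:,1]>lo)&(Q[:,1]<hi)]
        if len(q): print(lo,hi,len(q),np.median(q,0).round(1))
    m=(z>240)&(z<262)&(abs(P[...,0]-480)<14)&(abs(P[...,1]+187)<60)
    print("red handle",cv2.minAreaRect(P[m][:,:2].astype(np.float32)))
    if n=="scene": cv2.imwrite("pics/s2.png",cv2.resize(f["image"][60:300,200:460],None,fx=2.3,fy=2.3)[...,::-1])
E
```

```text
t: 8.4
ee_pos: [517.8, 38.6, 238.8]
eef_rot: [2.2, 2.24, 0.005]
wrist_force: [-0.5, 5.4, 6.0]
finger_gap: 0.148
grasp_force: 53.3
[[-0.018  1.     0.003]
 [ 1.     0.018  0.001]
 [ 0.001  0.003 -1.   ]] [ 0.66590133  0.18086329 -0.04674903]
top 155 -145.13018822767472 148.94707244285868 213.08082151989493
-100 -60 36 [516.  -80.6 213.3]
-60 0 23 [515.3 -48.2 214.2]
100 140 32 [512.7 129.5 213.4]
140 220 11 [514.  145.6 212.5]
red handle ((478.8829040527344, -188.00094604492188), (11.55252456665039, 89.63540649414062), 1.2762700319290161)
scene 236 -78.77850425116588 153.20621166253503 213.6063627973149
-100 -60 4 [514.3 -77.1 213.3]
-60 0 65 [516.3 -38.2 213.5]
100 140 85 [515.  119.8 214. ]
140 220 35 [514.1 148.6 213.1]
red handle ((0.0, 0.0), (0.0, 0.0), 0.0)
```

View pics/s2.png

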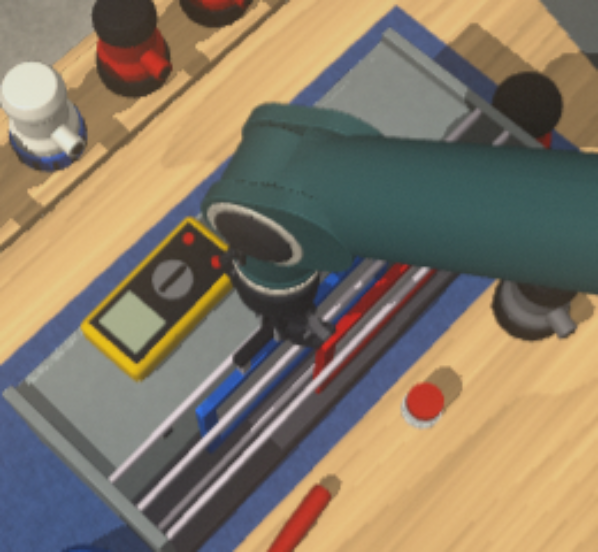

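The picture shows the grip has slid along the bar while the door sits on the rail (top edge at 213.5, about 9.5 mm lift). The red handle has not moved. I'll switch to pushing the bar's left end, so the door can drop freely.

```bash
python3 -m handwheel '[[0,0,0,0,0,-1,-0.3],[0,0,0,0,0,-1,-0.1],[0,0,0,0,0,-1,-0.1],[0,0,0,0,0,-15,-0.1],[0,0,0,0,0,-40,-0.1],[0,0,0,0,0,-60,-0.1],[0,0,0,40,0,-65,-0.1],[0,0,0,85,0,-65,-0.1]]'
python3 -m handwheel '[[0,0,0,0,0,0,-1],[0,0,0,0,0,0,-1],[0,0,0,0,0,0,-1]]' 40
python3 - <<'E'
from h import *
for n in ("top","scene","wrist"):
    f=grab(n); P=cloud(f); z=P[...,2]
    m=(z>242)&(z<272)&(abs(P[...,0]-515)<14)&(P[...,1]>-30)&(P[...,1]<108)
    Q=P[m]
    if len(Q)>5: print(n,len(Q),Q[:,1].min(),Q[:,1].max(),np.median(Q,0).round(1))
to([515.3,125,227],91.1)
E
```

```text
t: 9.5
ee_pos: [516.0, 122.5, 304.0]
eef_rot: [2.205, 2.235, 0.003]
wrist_force: [0.6, -0.3, -0.3]
finger_gap: 0.451
grasp_force: 0.0
t: 9.88
ee_pos: [515.5, 121.0, 302.4]
eef_rot: [2.205, 2.237, -0.001]
wrist_force: [-0.1, -0.7, 0.1]
finger_gap: 0.001
grasp_force: 0.0
top 159 4.904570354426564 86.72428433161556 [515.   41.6 260.4]
scene 158 9.434203281844702 82.77523101414116 [514.3  52.6 261.3]
wrist 450 12.08723214480952 43.540818953831035 [516.7  26.4 262.3]
t 10.025 pos [515.4 121.4 302.3] turn [-0.    0.02 -0.25] shift [ 3.7 -0.  75.3] F [0.4 0.1 0.4] gap -0.003 gf 0.0 q [ 0.27  0.27 -0.67  1.78  0.18  1.15 -0.44]
```

```bash
python3 -m handwheel '[[0,0,0,2,0,20,-1],[0,0,0,2,0,45,-1],[0,0,0,2,0,65,-1],[0,0,0,2,0,72,-1],[0,0,0,2,0,72,-1]]'
python3 -m handwheel '[[0,0,0,-4,0,0,-1],[0,0,0,-9,0,0,-1],[0,0,0,-14,0,0,-1],[0,0,0,-18,0,0,-1],[0,0,0,-21,0,0,-1],[0,0,0,-24,0,0,-1],[0,0,0,-27,0,0,-1],[0,0,0,-30,0,0,-1]]'
```

```text
t: 10.65
ee_pos: [515.2, 124.1, 230.3]
eef_rot: [-2.203, -2.239, 0.0]
wrist_force: [0.5, 0.3, -0.1]
finger_gap: -0.005
grasp_force: 0.0
t: 11.65
ee_pos: [516.0, 95.9, 230.9]
eef_rot: [-2.202, -2.24, -0.004]
wrist_force: [-0.8, 6.8, 3.8]
finger_gap: -0.001
grasp_force: 3.3
```

```bash
python3 -m handwheel '[[0,0,0,-3,0,0,-1],[0,0,0,-6,0,0,-1],[0,0,0,-9,0,0,-1],[0,0,0,-12,0,0,-1]]'
```

```text
t: 12.15
ee_pos: [515.7, 84.3, 230.5]
eef_rot: [-2.2, -2.241, -0.003]
wrist_force: [0.1, 4.2, -3.2]
finger_gap: -0.001
grasp_force: 2.0
```

```bash
python3 -m handwheel '[[0,0,0,-3,0,0,-1],[0,0,0,-6,0,0,-1],[0,0,0,-9,0,0,-1],[0,0,0,-12,0,0,-1]]'
```

```text
t: 12.65
ee_pos: [516.3, 70.8, 230.7]
eef_rot: [-2.203, -2.24, -0.002]
wrist_force: [-0.2, 4.9, 2.5]
finger_gap: 0.001
grasp_force: 2.2
```

```bash
python3 -m handwheel '[[0,0,0,-3,0,0,-1],[0,0,0,-6,0,0,-1],[0,0,0,-9,0,0,-1],[0,0,0,-12,0,0,-1]]'
```

```text
t: 13.15
ee_pos: [517.1, 61.3, 231.6]
eef_rot: [-2.2, -2.241, -0.008]
wrist_force: [-0.5, 10.1, 6.4]
finger_gap: 0.003
grasp_force: 5.1
```

```bash
cat > chk.py <<'E'
from h import *
for n in ("top","scene","wrist"):
    f=grab(n); P=cloud(f); z=P[...,2]; hsv=cv2.cvtColor(f["image"],cv2.COLOR_RGB2HSV)
    m=(hsv[...,0]>100)&(hsv[...,0]<125)&(hsv[...,1]>150)&(z>190)&(z<225)&(abs(P[...,0]-515)<9)
    Q=P[m]
    if len(Q)>5: print(n,"door",len(Q),Q[:,1].min().round(),Q[:,1].max().round(),"z",np.median(Q[:,2]).round(1))
    m=(z>240)&(z<272)&(abs(P[...,0]-478.9)<12)&(abs(P[...,1]+187)<60); Q=P[m]
    if len(Q)>5: print(n,"red",len(Q),Q[:,1].min().round(),Q[:,1].max().round(),np.median(Q,0).round(1))
    m=(z>236)&(z<275)&(abs(P[...,0]-516)<12)&(P[...,1]>-120)&(P[...,1]<80); Q=P[m]
    if len(Q)>5: print(n,"bar+",len(Q),Q[:,1].min().round(),Q[:,1].max().round(),np.median(Q,0).round(1))
s=readout.state(); print(s["t"],s["ee_pos"],s["wrist_force"])
E
python3 chk.py
```

```text
top door 152 -176.0 -31.0 z 203.3
top red 161 -233.0 -144.0 [ 478.8 -187.   251.1]
top bar+ 44 -26.0 -1.0 [514.7 -14.9 251.1]
scene door 151 -54.0 122.0 z 204.0
scene bar+ 65 -14.0 75.0 [512.5  13.3 252. ]
wrist door 2733 58.0 120.0 z 204.4
wrist bar+ 3639 16.0 76.0 [516.8  71.7 256.7]
13.3 [516.94116052  61.39678808 231.49249593] [0.24921669 8.93158053 5.21722146]
```

The door's top edge reads 203.3/204.0 mm, the same as when it was closed, so it has dropped at a slide of about 0.15. Next I back off, raise the arm, wait and verify.

```bash
python3 -m handwheel '[[0,0,0,5,0,0,-1],[0,0,0,15,0,0,-1],[0,0,0,25,0,-15,-1],[0,0,0,30,0,-45,-1],[0,0,0,30,0,-85,-1],[0,0,0,30,0,-120,-1],[0,0,0,50,0,-140,-1],[0,0,0,80,0,-140,-1]]'
python3 -m handwheel '[[0,0,0,60,0,0,-1],[0,0,0,110,0,0,-1],[0,0,0,130,0,0,-1],[0,0,0,130,0,0,-1],[0,0,0,130,0,0,-1]]' 
python3 chk.py
python3 -c "
from h import *
cv2.imwrite('pics/end.png',grab('scene')['image'][...,::-1])"
```

```text
t: 14.3
ee_pos: [516.2, 137.7, 373.4]
eef_rot: [2.204, 2.233, 0.004]
wrist_force: [0.2, -0.1, -0.6]
finger_gap: 0.001
grasp_force: 0.0
t: 14.92
ee_pos: [513.4, 266.7, 370.6]
eef_rot: [2.204, 2.236, -0.001]
wrist_force: [0.3, -0.7, -0.8]
finger_gap: -0.001
grasp_force: 0.0
top door 208 -176.0 120.0 z 203.5
top red 161 -232.0 -143.0 [ 478.8 -187.6  251.3]
top bar+ 159 -24.0 65.0 [513.8  19.2 251.2]
scene door 132 -173.0 -90.0 z 204.1
scene red 229 -227.0 -140.0 [ 480.2 -181.   251.6]
wrist door 121 50.0 78.0 z 204.7
wrist bar+ 35 65.0 68.0 [515.7  66.8 242. ]
15.075 [513.3916158  266.68327624 370.48255314] [0.60042253 1.39703628 0.10675692]
```

View pics/end.png

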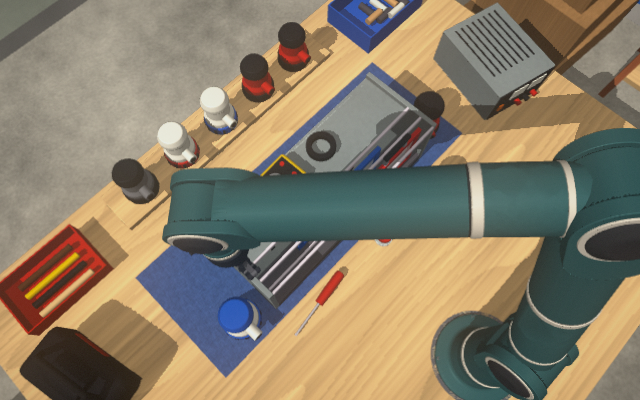

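The scene view shows the bay open, with the blue door behind the red one around (370,160). The items still in view (tape, screwdriver, pumps) are where they were, and the arm is clear. The door is down (203.5 mm, bar 251 mm), slide is about 0.137, and the red handle is at its starting reading.

```bash
python3 -c "
from bench import sign_off
print(sign_off())"
```

```text
the job is handed in; nothing more can be done
None
```

The blue door is down in its parking notch, about 137 mm to the right of closed; the red door has not moved, the arm is clear, and the job was handed in at about 15 s, but no verdict came back.

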